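Reverse the row of stirring rods onto the black stand

TASK

Move the four stirring rods from the white stand to the black stand in reverse order: the rod nearest the purple end of the white stand goes into the notches farthest from the purple end of the black stand, and so on along the row. Lay each rod straight across the gap, one end in a notch of each rail with its coloured grip between the rails, and let go. The coloured tags on the white stand show where each rod lay.

Things in the scene. Friction and masses are not known exactly. Their poses are not given: they have to be found in the camera images.
- white_stand: White rod stand, fixed. Two rails along its y axis at x = +-58 mm (10 mm thick, tops 70 mm up). Notch pairs at y = -72, -24, 24, 72 mm (V, 24 wide, 17 deep) hold rods lying along x, axis 57 mm up; between the rails only a 10 mm base. End bars (24 mm high) at y = +-98 mm, the +y end purple. Origin at bench level under the middle of the rails; x roughly away from the robot, z up.
- black_stand: Black rod stand, fixed, empty at the start, without tags; otherwise the same: rails at x = +-58 mm, notch pairs at y = -72, -24, 24, 72 mm, a seated rod's axis 57 mm above the bench, purple at its +y end. Origin at bench level under the middle of the rails; x roughly away from the robot, z up.
- rod_red: Stirring rod with a red grip: a straight steel shaft, 170 mm long and 8 mm thick, with a round red plastic grip 50 mm long and 16 mm thick round its middle; about 60 g. Origin at the middle of the rod, on its axis; x along the rod, both ends alike. It starts in a notch pair of the white stand.
- rod_yellow: Stirring rod with a yellow grip: a straight steel shaft, 170 mm long and 8 mm thick, with a round yellow plastic grip 50 mm long and 16 mm thick round its middle; about 60 g. Origin at the middle of the rod, on its axis; x along the rod, both ends alike. It starts in a notch pair of the white stand.
- rod_green: Stirring rod with a green grip: a straight steel shaft, 170 mm long and 8 mm thick, with a round green plastic grip 50 mm long and 16 mm thick round its middle; about 60 g. Origin at the middle of the rod, on its axis; x along the rod, both ends alike. It starts in a notch pair of the white stand.
- rod_blue: Stirring rod with a blue grip: a straight steel shaft, 170 mm long and 8 mm thick, with a round blue plastic grip 50 mm long and 16 mm thick round its middle; about 60 g. Origin at the middle of the rod, on its axis; x along the rod, both ends alike. It starts in a notch pair of the white stand.
- tag_red: Flat red tag, 18 x 32 x 5 mm, fixed on the base of the white stand between its rails, at x = -42 mm, straight under the notch pair where the red rod lies at the start; it only shows that rod's old place. Origin at the middle of its underside.
- tag_yellow: Flat yellow tag, 18 x 32 x 5 mm, fixed on the base of the white stand between its rails, at x = -42 mm, straight under the notch pair where the yellow rod lies at the start; it only shows that rod's old place. Origin at the middle of its underside.
- tag_green: Flat green tag, 18 x 32 x 5 mm, fixed on the base of the white stand between its rails, at x = -42 mm, straight under the notch pair where the green rod lies at the start; it only shows that rod's old place. Origin at the middle of its underside.
- tag_blue: Flat blue tag, 18 x 32 x 5 mm, fixed on the base of the white stand between its rails, at x = -42 mm, straight under the notch pair where the blue rod lies at the start; it only shows that rod's old place. Origin at the middle of its underside.

How it is judged:
By the outcome, as a careful person would: the job done as asked, in the order asked, and still so for the second after the job is handed in, with the robot touching nothing.
It also fails if it takes over 112 s, if anything falls off the work surface, if the arm or the gripper's body presses on something with over 40 N, if the wrist force passes 120 N, or if a joint passes its speed limit or range.

ROBOT

A 7-joint arm with a two-finger parallel gripper is mounted at the origin on a cart in front of the work surface, level with it; the furniture and walls round the work are solid. World frame = base frame: x ahead of the robot, y to its left, z up, the work surface at z = 0. Lengths are in mm, angles in rad, forces in N, time in s.
With the tool pointing down it reaches from about 350 to 900 mm from the base axis. Payload 7.2 kg.
Tool frame: the origin (TCP) lies between the finger pads; the fingertips stand 17 mm ahead of it and the grasp point (between the pads) lies 2 mm behind it (tip_reach is the distance from the TCP to the fingertips, in mm); z points along the fingers, y is the line along which they close (so a half turn about z gives the same grasp; the last joint's range is limited). The gripper opens to 85 mm and grips with 20 to 120 N. Pads are 22 mm wide; open, the fingers measure 114 mm over their backs; the gripper's body (76 mm by 85 mm) begins 54 mm behind the grasp point. The pads swing forward as they close: fully open they stand 13 mm farther back than shut.
Start: joints at [1.038, 0.411, -0.013, 1.596, 0.006, 1.134, -0.082], TCP at [280.142, -558.703, 248.297] pointing down, gripper open.
Joint ranges: [-2.95, 2.95], [-0.29, 1.99], [-1.47, 1.44], [0.14, 2.54], [-1.03, 4.17], [0.13, 1.85], [-2.86, 2.86]. Speed limits (rad/s): [2.39, 2.39, 3.01, 3.01, 3.14, 3.14, 3.14].

INTERFACE

Orientations are given as a 3x3 rotation matrix whose columns are the frame's x, y, z axes.
In Python, from workcell import * gives the robot as it stands.
- The arm moves only by the tool jog_arm, never from a script. Its argument "deltas" is text: rows parted by semicolons, each of 7 numbers parted by spaces: the turn, a rotation vector about the tool's x, y, z in fractions of the full range, 1 being pi rad, then the shift along the tool's x, y, z in shares of 75 cm (1.0 is 75 cm), then the closure, from -1 (fully open) to 1 (shut). A call has exactly 8 rows; each row is the pose to reach, as a shift and turn from the pose commanded when the call began, along the tool's axes at that moment; what a row does not reach only later rows make up. A row lasts 1/12 s, in which the tool goes at most 41.7 mm and 7.16 degrees, less where a joint would pass 70% of its speed; a pose out of reach is approached as far as the arm can. A shift or turn number past 1, either way, is cut back to 1. A call with a gripper value outside its range is refused whole. The fingers move at their own pace and stop on an object; the grip force is fixed at half the most. Time passes only in rows, so rows that repeat a pose let the fingers close, or fill a call up. It gives the time, the measured TCP pose, the force, the opening and the grip force at its end, in the units of the state.
- sense(): the state, without advancing time (a new reading comes with each control period).
- grab_frame(name): name is "side" or "top"; returns a dict with "frame" (400x640x3 uint8, red, green, blue), "camera_matrix" (3x3 intrinsics, pixels), "xyz" and "attitude" of the camera in the world. Camera axes: x right, y down, z forward; pixel columns grow to the right and rows downward; lengths in mm; the calibration is good to about 2 mm. A picture is of the moment at which its call begins. There is no depth.
- finish_job(): hands the job in; it is judged then, once.
The state is a dict: "time_s": time; "joints": joint angles; "dq": joint speeds; "joint_efforts": joint torques, N m; "eef_pos": TCP position; "eef_rot": TCP orientation; "force": force on the tool from outside, world axes, zero at the start; "wrist_torque": the same for the moment, N m; "finger_gap": finger opening in mm; "grip_force": force on a finger pad.
Only numpy, scipy, OpenCV 4.12 (cv2) and the standard library are available. Lean on these libraries where they do the work, as an engineer would, in place of code of your own. Each camera call takes 0.05 s, during which the arm holds its last target. There are 200 camera calls.

## Working session

There is one attempt and no reset: what is moved stays moved. The work goes in short steps, Python scripts to look and compute and a tool call to move; the robot and the scene stay as the last step left them, time stands still between calls to the robot, and variables do not carry over. Pictures are saved under pics/ and viewed, at most 14 in all, crops included, and the job is handed in when it is done.

Besides the shell and the picture viewer there is one more tool, called after "Emit:" as name(argument=value, ...) on one line, values as JSON. jog_arm: Moves the arm, as the interface text tells. Its arguments: {"type":"object","properties":{"deltas":{"type":"string"}},"required":["deltas"]}

```bash
mkdir -p pics; ls; python3 - <<'E'
from workcell import *
import cv2
print(sense())
for n in("side","top"):
    f=grab_frame(n); cv2.imwrite(f"pics/{n}0.png",f["frame"][:,:,::-1]); print(n,f["camera_matrix"].tolist(),f["xyz"],f["attitude"])
E
```

```text
pics
{'time_s': 0.0, 'joints': array([ 1.03779198,  0.41189551, -0.01276158,  1.59702122,  0.00562786,
        1.13430501, -0.08221238]), 'dq': array([-0.00027681, -0.00157686,  0.00026689, -0.0005711 , -0.00116628,
        0.00027152, -0.00064713]), 'joint_efforts': array([ 1.58659768e-03, -6.00633717e+01,  6.83223121e-01, -2.99413472e+01,
        1.39083373e-02,  1.04808164e-02,  2.60916613e-05]), 'eef_pos': array([ 279.93283375, -558.29137141,  247.46487725]), 'eef_rot': array([[ 8.93878139e-01,  4.48309273e-01, -8.18006266e-04],
       [ 4.48310003e-01, -8.93877101e-01,  1.36710046e-03],
       [-1.18313258e-04, -1.58874160e-03, -9.99998731e-01]]), 'force': array([-0.09937113,  0.33705441, -0.29909783]), 'wrist_torque': array([0.02326924, 0.02141019, 0.00147057]), 'grip_force': 0.0, 'finger_gap': 85.48729184705633}
side [[409.03293936983573, 0.0, 318.5062984990877], [0.0, 409.03293936983573, 198.25974773950185], [0.0, 0.0, 1.0]] [  508.78526555 -1026.56677757   471.84313502] [[ 0.99898959  0.03633007 -0.02645604]
 [ 0.03908784 -0.41184524  0.91041509]
 [ 0.02217965 -0.91052931 -0.41284917]]
top [[500.2817701780682, 0.0, 307.9079293225714], [0.0, 500.2817701780682, 196.69432132484226], [0.0, 0.0, 1.0]] [ 389.96209131 -147.65441926 1045.61778538] [[-0.00710017 -0.99314957  0.11663409]
 [-0.99989734  0.00559949 -0.01318917]
 [ 0.01244573 -0.11671577 -0.99308737]]
```

View pics/top0.png

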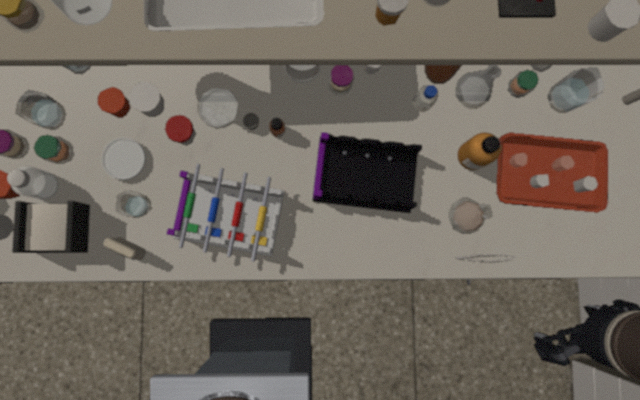

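View pics/side0.png

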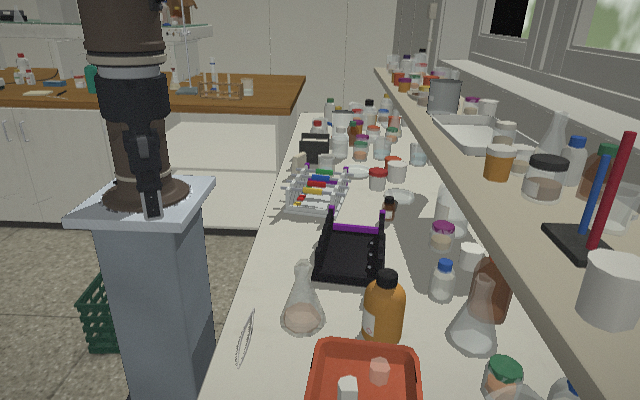

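The top view shows the white stand at about (170–283, 165–258), purple end on the left (+y), with the rods running green, blue, red, yellow from that end. The black stand is at (315–420, 133–212), also with purple on the left. I'll measure both now.

```bash
cat > h.py <<'E'
from workcell import *
import numpy as np, cv2
def ray(f,uv,z):
    K=f["camera_matrix"];R=np.array(f["attitude"]);c=np.array(f["xyz"])
    uv=np.atleast_2d(uv).astype(float)
    d=(R@np.linalg.inv(K)@np.c_[uv,np.ones(len(uv))].T).T
    return c+d*((z-c[2])/d[:,2])[:,None]
def proj(f,P):
    K=f["camera_matrix"];R=np.array(f["attitude"]);c=np.array(f["xyz"])
    q=(K@R.T@(np.atleast_2d(P)-c).T).T
    return q[:,:2]/q[:,2:]
def blobs(f,lo,hi,win,smin=110,vmin=50):
    h=cv2.cvtColor(f["frame"],cv2.COLOR_RGB2HSV);m=cv2.inRange(h,(lo,smin,vmin),(hi,255,255))
    w=np.zeros_like(m);x0,y0,x1,y1=win;w[y0:y1,x0:x1]=m[y0:y1,x0:x1]
    n,l,s,c=cv2.connectedComponentsWithStats(w)
    return [(s[i][4],c[i],cv2.minAreaRect(np.argwhere(l==i)[:,::-1].astype(np.float32))) for i in np.argsort(-s[1:,4])[:3]+1]
HUE=dict(red=(0,8),yellow=(18,32),green=(45,80),blue=(100,125),purple=(135,160))
E
python3 - <<'E'
from h import *
f=grab_frame("top")
for k,(a,b) in HUE.items():
    for win in [(160,155,300,265)]+([(305,120,430,220)] if k=="purple" else []):
        for s,c,r in blobs(f,a,b,win): 
            if s>8:print(k,s,c.round(1),[np.round(v,1) for v in r],ray(f,c,57 if k!="purple" else 24)[0].round(1))
a=cv2.resize(f["frame"][155:265,160:295,::-1],None,fx=5,fy=5,interpolation=cv2.INTER_CUBIC)
b=cv2.resize(np.minimum(f["frame"][120:225,300:435,::-1].astype(float)*2,255).astype(np.uint8),None,fx=5,fy=5,interpolation=cv2.INTER_CUBIC)
cv2.imwrite("pics/w.png",a);cv2.imwrite("pics/b.png",b)
E
```

```text
red 150 [236.7 214. ] [array([236.8, 213.7]), array([ 6.8, 24.3]), np.float64(12.5)] [472.4 -19.6  57. ]
red 59 [239.1 236.2] [array([239.1, 236.4]), array([7.9, 7.6]), np.float64(9.5)] [428.5 -24.8  57. ]
yellow 167 [260.7 218.2] [array([260.9, 218.1]), array([ 7.1, 24.5]), np.float64(10.6)] [463.9 -67.2  57. ]
yellow 59 [262.4 240.6] [array([262.5, 241. ]), array([8., 7.]), np.float64(90.0)] [419.6 -70.6  57. ]
yellow 16 [252.8 238.8] [array([253., 239.]), array([6., 2.]), np.float64(90.0)] [423.2 -51.8  57. ]
green 156 [188.6 204.7] [array([188.6, 204.7]), array([ 6.6, 23.5]), np.float64(12.1)] [491.4  75.6  57. ]
green 68 [191.9 227.5] [array([191.9, 227.5]), array([9.9, 6.6]), np.float64(9.5)] [446.2  68.3  57. ]
blue 157 [213.1 209.5] [array([213.1, 209.3]), array([ 6.7, 23.7]), np.float64(11.3)] [481.6  27.1  57. ]
blue 71 [215.5 231.8] [array([215.7, 231.7]), array([9. , 7.8]), np.float64(11.3)] [437.5  21.6  57. ]
purple 357 [180.8 203.8] [array([179.3, 203.2]), array([11.1, 63.8]), np.float64(11.9)] [496.7  99.1  24. ]
purple 349 [319.3 170.5] [array([319.4, 169.6]), array([ 8.2, 55.3]), np.float64(3.7)] [ 564.4 -185.2   24. ]
purple 47 [324.4 136.2] [array([324.5, 136. ]), array([6., 7.]), np.float64(90.0)] [ 636.8 -196.6   24. ]
```

View pics/w.png

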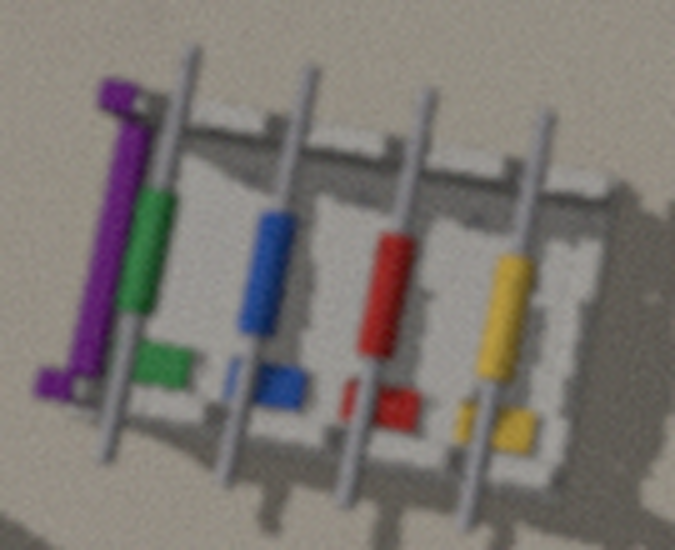

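View pics/b.png

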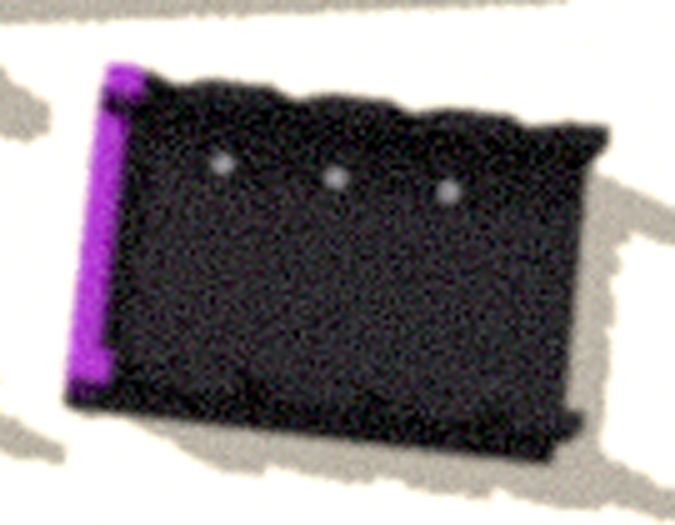

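The crops show the white stand's rods all centred between its rails. The black stand has a purple bar at about (319, 170) and scalloped notches along its far rail. I'll solve both poses and check them with an overlay.

```bash
cat > fit.py <<'E'
from h import *
f=grab_frame("top");g=grab_frame("side")
def T(p,P):
    x,y,t=p;P=np.atleast_2d(P).astype(float);c,s=np.cos(t),np.sin(t)
    return np.c_[x+c*P[:,0]-s*P[:,1],y+s*P[:,0]+c*P[:,1],P[:,2]]
G=ray(f,[[188.6,204.7],[213.1,209.4],[236.7,213.8],[260.8,218.1]],57)
W=[*G.mean(0)[:2],np.arctan2(*(G[3]-G[0])[:2]*np.array([1,-1]))]
s=ray(f,[[300+222/5,120+163/5],[300+448/5,120+191/5]],10);d=s[1]-s[0]
t1=np.arctan2(d[0],-d[1])
h=cv2.cvtColor(f["frame"],cv2.COLOR_RGB2HSV);m=cv2.inRange(h,(135,110,50),(160,255,255))
m[:,:305]=0;m[:,430:]=0;m[:120]=0;m[220:]=0
q=np.argwhere(m)[:,::-1].mean(0);c=ray(f,q,24)[0]
vx=cv2.minAreaRect(np.argwhere(m)[:,::-1].astype(np.float32));print(vx)
t=-abs(t1);B=[*(c[:2]-np.array([-np.sin(t),np.cos(t)])*97.1-np.array([np.cos(t),np.sin(t)])*1),t]
if __name__=="__main__":
    print("W",np.round(W,3),"B",np.round(B,3),"spots yaw",t1)
    def draw(fr,im,p,sc,o):
        for X in(-63,-53,53,63):
            P=[[X,-98,70]]
            for y in(-72,-24,24,72):P+=[[X,y-12,70],[X,y,53],[X,y+12,70]]
            P+=[[X,98,70]]
            u=((proj(fr,T(p,P))-o)*sc).round().astype(int);cv2.polylines(im,[u],False,(0,255,255),1)
    for nm,fr,o,w,sc in[("t",f,(160,115),(275,150),2.9),("s",g,(270,160),(140,135),4.4)]:
        im=np.clip(fr["frame"][o[1]:o[1]+w[1],o[0]:o[0]+w[0],::-1]*1.5,0,255).astype(np.uint8)
        im=cv2.resize(im,None,fx=sc,fy=sc,interpolation=cv2.INTER_CUBIC)
        for p in(W,B):draw(fr,im,p,sc,np.array(o)-.0)
        cv2.imwrite(f"pics/ov_{nm}.png",im)
E
python3 fit.py
```

```text
((320.7682800292969, 165.08535766601562), (8.392796516418457, 64.93374633789062), 6.340191841125488)
W [ 4.77504e+02  3.92200e+00 -1.90000e-01] B [ 5.59559e+02 -2.82687e+02 -1.30000e-01] spots yaw -0.12995387677012257
```

View pics/ov_t.png

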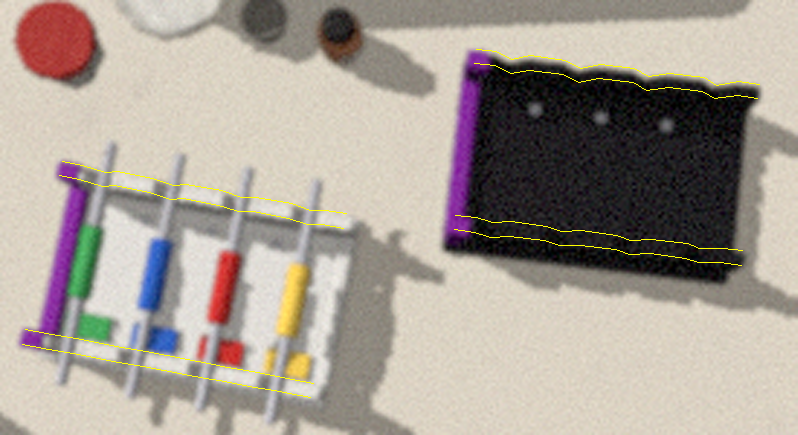

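View pics/ov_s.png

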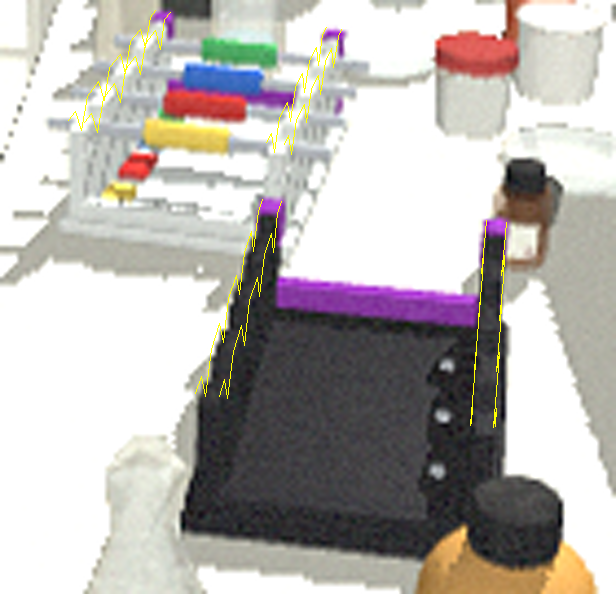

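The overlay fits both stands to within about 2 mm in both views. White is at (477.5, 3.9, yaw −0.19) and black at (559.6, −282.7, yaw −0.13). Next I'll work out the moves.

```bash
cat > go.py <<'E'
import sys
from h import *
from scipy.spatial.transform import Rotation as Ro
W=(477.5,3.9,-.19);B=(559.6,-282.7,-.13)
def goal(S,y,z):return np.array([S[0]-np.sin(S[2])*y,S[1]+np.cos(S[2])*y,z]),S[2]
def rot(t):return np.array([[np.cos(t),np.sin(t),0],[np.sin(t),-np.cos(t),0],[0,0,-1]])
def delta(p,t,p0,R0):
    return np.r_[Ro.from_matrix(R0.T@rot(t)).as_rotvec(),R0.T@(p-p0)/10].round(3)
if __name__=="__main__": # go.py W|B y z ...  chain of goals from the present pose
    s=sense();p,R=s["eef_pos"],s["eef_rot"];a=sys.argv[1:]
    print(s["time_s"],p.round(1),s["finger_gap"],s["joints"].round(2))
    for i in range(0,len(a),3):
        q,t=goal(dict(W=W,B=B)[a[i]],float(a[i+1]),float(a[i+2]))
        print(a[i:i+3],q.round(1),delta(q,t,p,R).tolist());p,R=q,rot(t)
E
python3 go.py W -72 150 W -72 55 W -72 160 B 72 160 B 72 55
```

```text
0.25 [ 280.  -558.5  247.9] 85.2267246633763 [ 1.04  0.41 -0.01  1.6   0.01  1.13 -0.08]
['W', '-72', '150'] [463.9 -66.8 150. ] [-0.001, 0.0, 0.655, 38.479, -35.708, 9.812]
['W', '-72', '55'] [463.9 -66.8  55. ] [0.0, 0.0, 0.0, 0.0, 0.0, 9.5]
['W', '-72', '160'] [463.9 -66.8 160. ] [0.0, 0.0, 0.0, 0.0, 0.0, -10.5]
['B', '72', '160'] [ 568.9 -211.3  160. ] [0.0, 0.0, -0.06, 13.043, 12.207, 0.0]
['B', '72', '55'] [ 568.9 -211.3   55. ] [0.0, 0.0, 0.0, 0.0, 0.0, 10.5]
```

The manual's scale: shifts go in shares of 75 cm and turns go in shares of pi rad. Converting my numbers, 19.2 cm is 0.256, -17.8 cm is -0.2373, 0.655 rad is 0.2085.

Emit:
jog_arm(deltas="0 0 0.0127 0.016 -0.0147 0 0.15; 0 0 0.0382 0.048 -0.044 0 0.15; 0 0 0.0668 0.0827 -0.076 0 0.15; 0 0 0.0955 0.1173 -0.108 0 0.15; 0 0 0.1241 0.152 -0.14 0 0.15; 0 0 0.1528 0.1867 -0.172 0 0.15; 0 0 0.1814 0.2213 -0.204 0 0.15; 0 0 0.2085 0.256 -0.2373 0 0.15")

```text
time_s: 0.92
eef_pos: [372.3, -311.9, 248.4]
eef_rot: [[0.981, -0.194, 0.0], [-0.194, -0.981, -0.0], [0.0, 0.0, -1.0]]
force: [0.4, -1.1, 0.6]
finger_gap: 36.1
grip_force: 0.0
```

```bash
python3 go.py W -72 150
```

```text
0.9167 [ 372.3 -311.9  248.4] 36.12641170976442 [ 0.63  0.17 -0.04  1.92  0.01  1.04 -1.18]
['W', '-72', '150'] [463.9 -66.8 150. ] [0.0, -0.0, -0.005, 4.24, -25.827, 9.836]
```

Converted, -25.85 cm is -0.3447, 9.8 cm is 0.1307, -0.005 rad is -0.0016.

Emit:
jog_arm(deltas="0 0 0 0.0067 -0.04 0.008 0.15; 0 0 0 0.0147 -0.088 0.0267 0.15; 0 0 0 0.0227 -0.1387 0.048 0.15; 0 0 -0.0016 0.0307 -0.1893 0.0693 0.15; 0 0 -0.0016 0.0387 -0.24 0.0907 0.15; 0 0 -0.0016 0.0467 -0.2907 0.112 0.15; 0 0 -0.0016 0.054 -0.328 0.1267 0.15; 0 0 -0.0016 0.0567 -0.3447 0.1307 0.15")

```text
time_s: 1.58
eef_pos: [462.9, -63.2, 148.8]
eef_rot: [[0.984, -0.179, -0.001], [-0.179, -0.984, 0.002], [-0.002, -0.002, -1.0]]
force: [-0.2, -0.2, 0.2]
finger_gap: 36.1
grip_force: 0.0
```

```bash
python3 go.py W -72 55; python3 - <<'E'
from h import *
f=grab_frame("top")
im=np.clip(f["frame"][140:280,150:350,::-1]*1.3,0,255).astype(np.uint8)
cv2.imwrite("pics/a1.png",cv2.resize(im,None,fx=4,fy=4,interpolation=cv2.INTER_CUBIC))
g=grab_frame("side");im=np.clip(g["frame"][130:240,260:420,::-1]*1.2,0,255).astype(np.uint8)
cv2.imwrite("pics/a1s.png",cv2.resize(im,None,fx=5,fy=5,interpolation=cv2.INTER_CUBIC))
E
```

```text
1.5833 [462.9 -63.2 148.8] 36.07317514058648 [ 0.22  0.28 -0.22  2.06  0.08  0.81 -1.8 ]
['W', '-72', '55'] [463.9 -66.8  55. ] [-0.002, 0.002, 0.01, 0.177, 0.356, 9.378]
```

View pics/a1s.png

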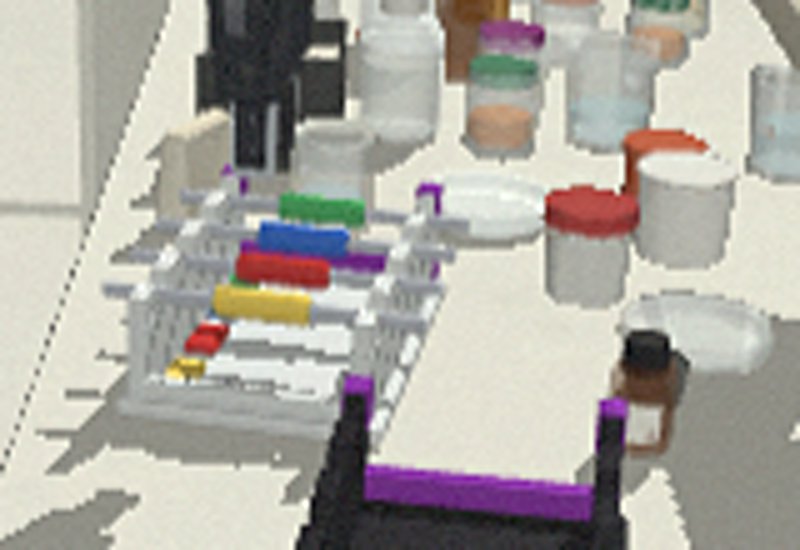

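The side view shows the fingers at crop (265, 150), above and behind the rods, with nothing touching. I'll check the settled pose next.

```bash
python3 go.py W -72 55
```

```text
1.6833 [462.9 -64.8 149.5] 36.23138894720554 [ 0.23  0.28 -0.22  2.06  0.08  0.81 -1.8 ]
['W', '-72', '55'] [463.9 -66.8  55. ] [-0.001, 0.001, 0.01, 0.146, 0.188, 9.453]
```

View pics/a1.png

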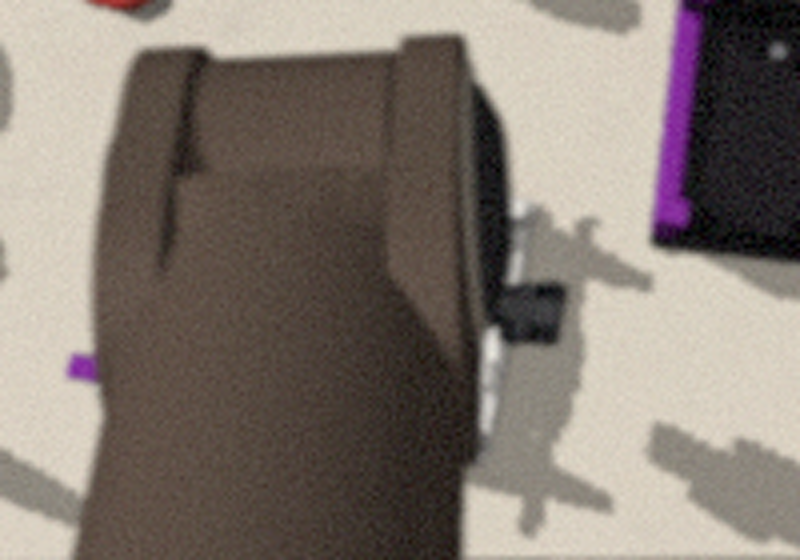

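Converted, 9.4 cm is 0.1253, 9 cm is 0.12, 0.01 rad is 0.0032.

Emit:
jog_arm(deltas="0 0 0.0032 0.002 0.0027 0.0107 0.15; 0 0 0.0032 0.002 0.0027 0.032 0.15; 0 0 0.0032 0.002 0.0027 0.056 0.15; 0 0 0.0032 0.002 0.0027 0.08 0.15; 0 0 0.0032 0.002 0.0027 0.104 0.15; 0 0 0.0032 0.002 0.0027 0.12 0.15; 0 0 0.0032 0.002 0.0027 0.1253 0.15; 0 0 0.0032 0.002 0.0027 0.1253 0.15")

```text
time_s: 2.35
eef_pos: [462.8, -71.5, 55.5]
eef_rot: [[0.981, -0.196, -0.002], [-0.196, -0.981, -0.0], [-0.002, 0.001, -1.0]]
force: [-1.1, -0.1, -0.9]
finger_gap: 35.9
grip_force: 0.0
```

```bash
python3 go.py W -72 55;  python3 - <<'E'
from h import *
g=grab_frame("side");im=np.clip(g["frame"][130:240,260:420,::-1]*1.2,0,255).astype(np.uint8)
cv2.imwrite("pics/a2s.png",cv2.resize(im,None,fx=5,fy=5,interpolation=cv2.INTER_CUBIC))
E
python3 go.py W -72 55
```

```text
2.35 [462.8 -71.5  55.5] 35.87760359050592 [ 0.2   0.44 -0.19  2.13  0.14  0.59 -1.86]
['W', '-72', '55'] [463.9 -66.8  55. ] [0.001, 0.002, -0.008, 0.017, -0.478, 0.045]
2.4 [463.4 -71.2  56.2] 36.33716125721699 [ 0.2   0.43 -0.19  2.13  0.14  0.59 -1.86]
['W', '-72', '55'] [463.9 -66.8  55. ] [0.001, 0.001, -0.007, -0.037, -0.44, 0.123]
```

View pics/a2s.png

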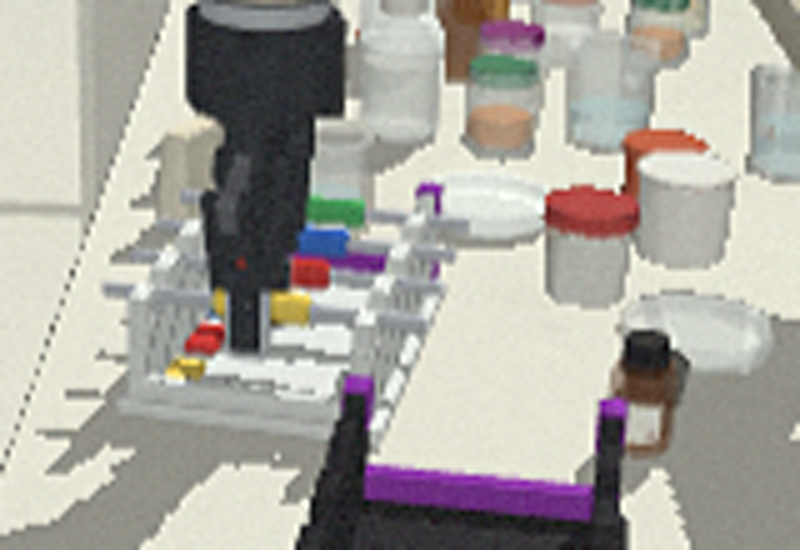

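Converted, -0.44 cm is -0.0059, -0.25 cm is -0.0033, -0.007 rad is -0.0022.

Emit:
jog_arm(deltas="0 0 -0.0022 0 -0.0033 0.0007 0.15; 0 0 -0.0022 0 -0.0059 0.0013 0.15; 0 0 -0.0022 0 -0.0059 0.0013 0.15; 0 0 -0.0022 0 -0.0059 0.0013 0.15; 0 0 -0.0022 0 -0.0059 0.0013 1; 0 0 -0.0022 0 -0.0059 0.0013 1; 0 0 -0.0022 0 -0.0059 0.0013 1; 0 0 -0.0022 0 -0.0059 0.0013 1")

```text
time_s: 3.07
eef_pos: [464.5, -66.9, 55.6]
eef_rot: [[0.982, -0.188, 0.0], [-0.188, -0.982, -0.001], [0.0, 0.001, -1.0]]
force: [-2.2, -4.8, 5.3]
finger_gap: 14.2
grip_force: 58.5
```

```bash
python3 go.py W -72 55 W -72 160 B 72 160 B 72 55
```

```text
3.0667 [464.5 -66.9  55.6] 14.17085636703852 [ 0.19  0.44 -0.19  2.13  0.15  0.59 -1.86]
['W', '-72', '55'] [463.9 -66.8  55. ] [0.001, -0.0, 0.001, -0.057, 0.004, 0.059]
['W', '-72', '160'] [463.9 -66.8 160. ] [0.0, 0.0, 0.0, 0.0, 0.0, -10.5]
['B', '72', '160'] [ 568.9 -211.3  160. ] [0.0, 0.0, -0.06, 13.043, 12.207, 0.0]
['B', '72', '55'] [ 568.9 -211.3   55. ] [0.0, 0.0, 0.0, 0.0, 0.0, 10.5]
```

Converted, -10.4 cm is -0.1387, -9.8 cm is -0.1307.

Emit:
jog_arm(deltas="0 0 0 0 0 -0.0067 1; 0 0 0 0 0 -0.02 1; 0 0 0 0 0 -0.04 1; 0 0 0 0 0 -0.064 1; 0 0 0 0 0 -0.088 1; 0 0 0 0 0 -0.112 1; 0 0 0 0 0 -0.1307 1; 0 0 0 0 0 -0.1387 1")

```text
time_s: 3.73
eef_pos: [465.6, -65.2, 161.9]
eef_rot: [[0.982, -0.187, 0.004], [-0.187, -0.982, 0.0], [0.003, -0.001, -1.0]]
force: [-0.4, 0.2, -0.8]
finger_gap: 14.0
grip_force: 58.5
```

Converted, 13 cm is 0.1733, 12.5 cm is 0.1667, -0.06 rad is -0.0191.

Emit:
jog_arm(deltas="0 0 -0.0016 0.0133 0.012 0 1; 0 0 -0.0048 0.04 0.0373 0 1; 0 0 -0.0095 0.0747 0.0693 0 1; 0 0 -0.0127 0.1093 0.1013 0 1; 0 0 -0.0159 0.144 0.1333 0 1; 0 0 -0.0191 0.1667 0.156 0 1; 0 0 -0.0191 0.1733 0.1627 0 1; 0 0 -0.0191 0.1733 0.1627 0 1")

```text
time_s: 4.4
eef_pos: [569.7, -211.5, 158.6]
eef_rot: [[0.991, -0.13, -0.001], [-0.13, -0.991, 0.0], [-0.001, -0.0, -1.0]]
force: [-0.4, 0.4, -0.9]
finger_gap: 14.3
grip_force: 58.5
```

```bash
python3 - <<'E'
from h import *
g=grab_frame("side");im=np.clip(g["frame"][90:290,240:440,::-1]*1.2,0,255).astype(np.uint8)
cv2.imwrite("pics/a3s.png",cv2.resize(im,None,fx=3,fy=3,interpolation=cv2.INTER_CUBIC))
grab_frame("side")
E
python3 go.py  B 72 57
```

```text
4.5 [ 568.8 -208.5  158.8] 14.461966637647691 [ 0.39  0.47 -0.17  1.73  0.09  0.95 -1.51]
['B', '72', '57'] [ 568.9 -211.3   57. ] [-0.001, 0.001, 0.002, 0.063, 0.288, 10.183]
```

View pics/a3s.png

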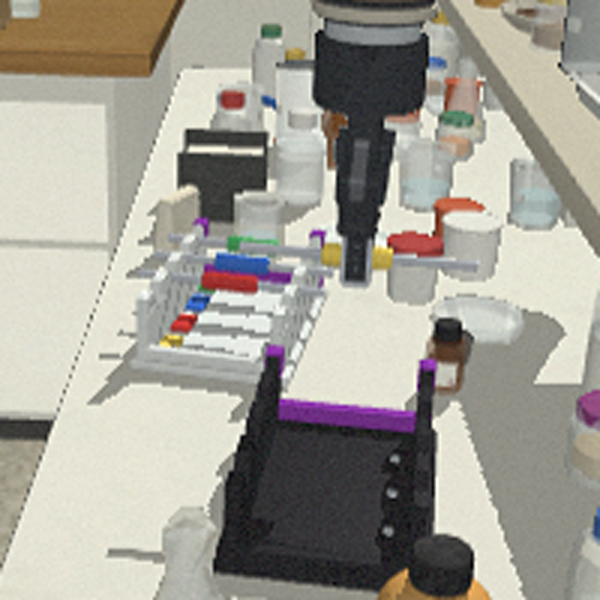

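The side view shows the yellow rod held level at (355, 255), with the black stand clear below it. I'll lower it in stages.

Converted, 8 cm is 0.1067, 7.8 cm is 0.104.

Emit:
jog_arm(deltas="0 0 0 0 0 0.0067 1; 0 0 0 0 0 0.0227 1; 0 0 0 0 0 0.0453 1; 0 0 0 0 0 0.0693 1; 0 0 0 0 0 0.0907 1; 0 0 0 0 0 0.104 1; 0 0 0 0 0 0.1067 1; 0 0 0 0 0 0.1067 1")

```text
time_s: 5.17
eef_pos: [568.8, -209.1, 78.4]
eef_rot: [[0.992, -0.127, -0.002], [-0.127, -0.992, 0.001], [-0.002, -0.0, -1.0]]
force: [-0.2, -0.2, -0.0]
finger_gap: 14.0
grip_force: 58.5
```

```bash
python3 go.py  B 72 56; python3 -c "
from h import *
grab_frame('side')"; python3 go.py B 72 56
```

```text
5.1667 [ 568.8 -209.1   78.4] 14.022247352441976 [ 0.38  0.57 -0.15  1.79  0.12  0.79 -1.53]
['B', '72', '56'] [ 568.9 -211.3   56. ] [-0.0, 0.002, 0.003, 0.045, 0.221, 2.241]
5.2167 [ 569.4 -209.4   79.3] 13.874687317252844 [ 0.38  0.57 -0.15  1.79  0.12  0.79 -1.53]
['B', '72', '56'] [ 568.9 -211.3   56. ] [-0.0, 0.0, 0.002, -0.024, 0.193, 2.332]
```

Converted, 2.3 cm is 0.0307, 2.2 cm is 0.0293.

Emit:
jog_arm(deltas="0 0 0 0 0.0013 0.0053 1; 0 0 0 0 0.0027 0.012 1; 0 0 0 0 0.0027 0.0187 1; 0 0 0 0 0.0027 0.0253 1; 0 0 0 0 0.0027 0.0293 1; 0 0 0 0 0.0027 0.0307 1; 0 0 0 0 0.0027 0.0307 1; 0 0 0 0 0.0027 0.0307 1")

```text
time_s: 5.88
eef_pos: [569.9, -209.9, 56.5]
eef_rot: [[0.992, -0.126, 0.001], [-0.126, -0.992, 0.002], [0.001, -0.002, -1.0]]
force: [-0.0, 5.8, 3.2]
finger_gap: 14.0
grip_force: 59.0
```

```bash
python3 go.py  B 72 56; python3 -c "
from h import *
g=grab_frame('side');im=np.clip(g['frame'][190:300,300:400,::-1]*1.5,0,255).astype(np.uint8)
cv2.imwrite('pics/a4s.png',cv2.resize(im,None,fx=5,fy=5,interpolation=cv2.INTER_CUBIC))
s=sense();print(s['force'])"
```

```text
5.8833 [ 569.9 -209.9   56.5] 13.990371539985198 [ 0.38  0.61 -0.15  1.8   0.12  0.75 -1.53]
['B', '72', '56'] [ 568.9 -211.3   56. ] [-0.002, -0.001, 0.003, -0.08, 0.155, 0.047]
[0.07256478 5.71495413 2.78010817]
```

View pics/a4s.png

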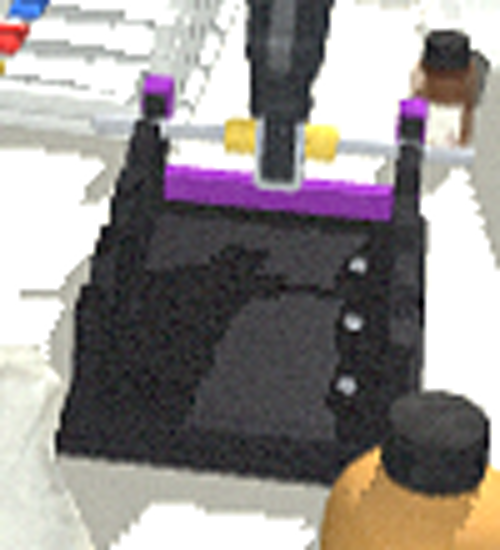

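The rod's ends are down in both rails' notches, and the grip sits between the rails at (280, 140). The light +y force suggests the true notch is 1–2 mm further in +y. I'll release and back off.

Converted, -6.5 cm is -0.0867, -4.5 cm is -0.06.

Emit:
jog_arm(deltas="0 0 0 0 -0.0013 0 0.6; 0 0 0 0 -0.0013 0 0.15; 0 0 0 0 -0.0013 0 0.15; 0 0 0 0 -0.0013 0 0.15; 0 0 0 0 -0.0013 -0.0107 0.15; 0 0 0 0 -0.0013 -0.0333 0.15; 0 0 0 0 -0.0013 -0.06 0.15; 0 0 0 0 -0.0013 -0.0867 0.15")

```text
time_s: 6.6
eef_pos: [569.0, -211.0, 122.2]
eef_rot: [[0.992, -0.128, -0.001], [-0.128, -0.992, 0.0], [-0.001, 0.0, -1.0]]
force: [1.2, -0.2, 0.0]
finger_gap: 36.3
grip_force: 0.0
```

```bash
sed -i 's/-282.7/-281.2/' go.py; python3 go.py W -24 130 W -24 56 W -24 160 B 24 160 B 24 78; python3 -c "
from h import *
f=grab_frame('side')
for b in blobs(f,*HUE['yellow'],(300,190,400,240)):print(b[0],b[1],[np.round(v,1) for v in b[2]])"
```

```text
6.6 [ 569.  -211.   122.2] 36.329262480728 [ 0.39  0.52 -0.16  1.76  0.1   0.87 -1.51]
['W', '-24', '130'] [473.  -19.7 130. ] [0.0, 0.001, 0.062, -11.972, -17.746, -0.77]
['W', '-24', '56'] [473.  -19.7  56. ] [0.0, 0.0, 0.0, 0.0, 0.0, 7.4]
['W', '-24', '160'] [473.  -19.7 160. ] [0.0, 0.0, 0.0, 0.0, 0.0, -10.4]
['B', '24', '160'] [ 562.7 -257.4  160. ] [0.0, 0.0, -0.06, 13.303, 21.651, 0.0]
['B', '24', '78'] [ 562.7 -257.4   78. ] [0.0, 0.0, 0.0, 0.0, 0.0, 8.2]
139 [355.64028777 217.30935252] [array([355.5, 217.3]), array([21.4,  6.4]), np.float64(4.1)]
3 [300. 203.] [array([300., 203.]), array([2., 0.]), np.float64(-90.0)]
```

Converted, -17.8 cm is -0.2373, -17.5 cm is -0.2333, 0.062 rad is 0.0197.

Emit:
jog_arm(deltas="0 0 0.0016 -0.0093 -0.0133 -0.004 0.15; 0 0 0.0048 -0.032 -0.0467 -0.0107 0.15; 0 0 0.0095 -0.064 -0.0933 -0.0107 0.15; 0 0 0.0143 -0.096 -0.1427 -0.0107 0.15; 0 0 0.0175 -0.1267 -0.188 -0.0107 0.15; 0 0 0.0197 -0.1493 -0.2213 -0.0107 0.15; 0 0 0.0197 -0.1573 -0.2333 -0.0107 0.15; 0 0 0.0197 -0.16 -0.2373 -0.0107 0.15")

```text
time_s: 7.32
eef_pos: [471.5, -16.3, 129.4]
eef_rot: [[0.983, -0.185, -0.001], [-0.185, -0.983, 0.0], [-0.001, -0.0, -1.0]]
force: [-0.2, -0.4, 0.7]
finger_gap: 36.2
grip_force: 0.0
```

Converted, 4.4 cm is 0.0587, 4 cm is 0.0533.

Emit:
jog_arm(deltas="0 0 0 0 0 0.0027 0.15; 0 0 0 0 0 0.0107 0.15; 0 0 0 0 0 0.0267 0.15; 0 0 0 0 0 0.0427 0.15; 0 0 0 0 0 0.0533 0.15; 0 0 0 0 0 0.0587 0.15; 0 0 0 0 0 0.0587 0.15; 0 0 0 0 0 0.0587 0.15")

```text
time_s: 7.98
eef_pos: [473.2, -19.5, 85.1]
eef_rot: [[0.982, -0.19, -0.001], [-0.19, -0.982, -0.0], [-0.001, 0.0, -1.0]]
force: [0.1, -0.1, -0.1]
finger_gap: 36.1
grip_force: 0.0
```

```bash
python3 go.py W -24 56
```

```text
7.9833 [473.2 -19.5  85.1] 36.13839652784792 [ 0.11  0.39 -0.2   2.1   0.12  0.66 -1.94]
['W', '-24', '56'] [473.  -19.7  56. ] [0.0, 0.001, -0.001, -0.015, 0.023, 2.906]
```

Converted, 2.9 cm is 0.0387, 2.5 cm is 0.0333.

Emit:
jog_arm(deltas="0 0 0 0 0 0.008 0.15; 0 0 0 0 0 0.0213 0.15; 0 0 0 0 0 0.0333 0.15; 0 0 0 0 0 0.0387 0.15; 0 0 0 0 0 0.0387 0.15; 0 0 0 0 0 0.0387 1; 0 0 0 0 0 0.0387 1; 0 0 0 0 0 0.0387 1")

```text
time_s: 8.65
eef_pos: [473.0, -19.6, 56.5]
eef_rot: [[0.982, -0.189, -0.0], [-0.189, -0.982, -0.001], [0.0, 0.001, -1.0]]
force: [-1.3, -2.6, -0.3]
finger_gap: 14.4
grip_force: 58.4
```

Converted, -10 cm is -0.1333, -9.6 cm is -0.128.

Emit:
jog_arm(deltas="0 0 0 0 0 0 1; 0 0 0 0 0 -0.0107 1; 0 0 0 0 0 -0.032 1; 0 0 0 0 0 -0.056 1; 0 0 0 0 0 -0.0827 1; 0 0 0 0 0 -0.1093 1; 0 0 0 0 0 -0.128 1; 0 0 0 0 0 -0.1333 1")

```text
time_s: 9.32
eef_pos: [474.5, -18.4, 159.3]
eef_rot: [[0.982, -0.189, 0.005], [-0.189, -0.982, 0.0], [0.005, -0.001, -1.0]]
force: [-0.1, 0.0, 0.1]
finger_gap: 14.2
grip_force: 58.5
```

```bash
python3 go.py B 24 156 B 24 76
```

```text
9.3167 [474.5 -18.4 159.3] 14.197722235152623 [ 0.13  0.27 -0.22  2.04  0.08  0.83 -1.9 ]
['B', '24', '156'] [ 562.7 -257.4  156. ] [-0.001, -0.005, -0.06, 13.167, 21.813, 0.363]
['B', '24', '76'] [ 562.7 -257.4   76. ] [0.0, 0.0, 0.0, 0.0, 0.0, 8.0]
```

Converted, 21.65 cm is 0.2887, 13.3 cm is 0.1773, -0.06 rad is -0.0191.

Emit:
jog_arm(deltas="0 0 -0.001 0.0093 0.0147 0 1; 0 0 -0.0038 0.0347 0.056 0 1; 0 0 -0.008 0.0707 0.1147 0 1; 0 0 -0.0127 0.1067 0.1733 0 1; 0 0 -0.0159 0.14 0.228 0 1; 0 0 -0.0191 0.164 0.2667 0 1; 0 0 -0.0191 0.1747 0.284 0 1; 0 0 -0.0191 0.1773 0.2887 0 1")

```text
time_s: 9.98
eef_pos: [563.1, -264.1, 155.7]
eef_rot: [[0.991, -0.137, 0.001], [-0.137, -0.991, -0.003], [0.001, 0.003, -1.0]]
force: [-1.0, -1.1, -0.9]
finger_gap: 14.2
grip_force: 58.6
```

Converted, 8 cm is 0.1067, 7.8 cm is 0.104.

Emit:
jog_arm(deltas="0 0 0 0 0 0.004 1; 0 0 0 0 0 0.016 1; 0 0 0 0 0 0.04 1; 0 0 0 0 0 0.0667 1; 0 0 0 0 0 0.0907 1; 0 0 0 0 0 0.104 1; 0 0 0 0 0 0.1067 1; 0 0 0 0 0 0.1067 1")

```text
time_s: 10.65
eef_pos: [562.4, -255.1, 75.6]
eef_rot: [[0.992, -0.128, -0.001], [-0.128, -0.992, 0.001], [-0.002, -0.001, -1.0]]
force: [-0.0, -0.2, 0.7]
finger_gap: 14.2
grip_force: 58.6
```

```bash
python3 go.py B 24 56
```

```text
10.65 [ 562.4 -255.1   75.6] 14.219392090354253 [ 0.44  0.59 -0.12  1.76  0.1   0.8  -1.43]
['B', '24', '56'] [ 562.7 -257.4   56. ] [-0.001, 0.002, 0.001, 0.068, 0.221, 1.962]
```

Converted, 1.9 cm is 0.0253, 1.8 cm is 0.024.

Emit:
jog_arm(deltas="0 0 0 0 0 0 1; 0 0 0 0 0 0.0053 1; 0 0 0 0 0 0.012 1; 0 0 0 0 0 0.0187 1; 0 0 0 0 0 0.024 1; 0 0 0 0 0 0.0253 1; 0 0 0 0 0 0.0253 1; 0 0 0 0 0 0.0253 1")

```text
time_s: 11.32
eef_pos: [562.7, -256.7, 57.2]
eef_rot: [[0.992, -0.13, -0.0], [-0.13, -0.992, 0.0], [-0.0, -0.0, -1.0]]
force: [0.7, 0.1, -1.1]
finger_gap: 14.1
grip_force: 58.7
```

```bash
python3 go.py B 24 56
```

```text
11.3167 [ 562.7 -256.7   57.2] 14.128490506881887 [ 0.44  0.62 -0.12  1.77  0.1   0.76 -1.44]
['B', '24', '56'] [ 562.7 -257.4   56. ] [-0.0, 0.0, -0.0, 0.011, 0.073, 0.119]
```

Converted, -6.4 cm is -0.0853, -4.5 cm is -0.06.

Emit:
jog_arm(deltas="0 0 0 0 0 0.0013 1; 0 0 0 0 0 0.0013 0.6; 0 0 0 0 0 0.0013 0.15; 0 0 0 0 0 0.0013 0.15; 0 0 0 0 0 -0.0107 0.15; 0 0 0 0 0 -0.0333 0.15; 0 0 0 0 0 -0.06 0.15; 0 0 0 0 0 -0.0853 0.15")

```text
time_s: 11.98
eef_pos: [562.7, -256.6, 122.6]
eef_rot: [[0.992, -0.13, -0.0], [-0.13, -0.992, 0.0], [-0.0, -0.0, -1.0]]
force: [-1.0, -0.5, -0.6]
finger_gap: 36.3
grip_force: 0.0
```

```bash
python3 go.py W 24 125; python3 -c "
from h import *
f=grab_frame('side')
for c in ('yellow','red'):
  for b in blobs(f,*HUE[c],(300,190,400,260)):print(c,b[0],b[1],[np.round(v,1) for v in b[2]])
from fit import T
B=(559.6,-281.2,-.13)
print(proj(f,T(B,[[0,y,57] for y in (72,24,-24,-72)])))"
```

```text
11.9833 [ 562.7 -256.6  122.6] 36.34891464752427 [ 0.44  0.53 -0.13  1.73  0.08  0.89 -1.42]
['W', '24', '125'] [482.   27.5 125. ] [-0.0, 0.0, 0.06, -11.681, -27.12, -0.234]
yellow 139 [355.67625899 217.26618705] [array([355.5, 217.3]), array([21.5,  6.2]), np.float64(5.2)]
yellow 3 [300. 203.] [array([300., 203.]), array([2., 0.]), np.float64(-90.0)]
red 171 [353.91812865 227.78362573] [array([353.6, 227.8]), array([23.2,  7.7]), np.float64(5.2)]
red 27 [302.03703704 197.        ] [array([302.5, 197.5]), array([5., 5.]), np.float64(90.0)]
red 2 [387.5 204.5] [array([387.5, 204.5]), array([1.4, 0. ]), np.float64(135.0)]
((320.7127990722656, 165.63232421875), (8.495055198669434, 65.80956268310547), 6.225829124450684)
[[355.59602092 217.75755282]
 [353.63930998 227.8333551 ]
 [351.47831535 238.96108692]
 [349.07928379 251.31455579]]
```

Red and yellow both land within 0.5 px of the predicted seats. Blue is next.

Converted, -26 cm is -0.3467, -23.6 cm is -0.3147, 0.06 rad is 0.0191.

Emit:
jog_arm(deltas="0 0 0.0016 -0.008 -0.0173 -0.0027 0.15; 0 0 0.0048 -0.0267 -0.0613 -0.0027 0.15; 0 0 0.0095 -0.0493 -0.1147 -0.0027 0.15; 0 0 0.0143 -0.072 -0.168 -0.0027 0.15; 0 0 0.0175 -0.0947 -0.2213 -0.0027 0.15; 0 0 0.0191 -0.1173 -0.272 -0.0027 0.15; 0 0 0.0191 -0.136 -0.3147 -0.0027 0.15; 0 0 0.0191 -0.1493 -0.3467 -0.0027 0.15")

```text
time_s: 12.8
eef_pos: [482.4, 20.3, 122.6]
eef_rot: [[0.983, -0.186, -0.002], [-0.186, -0.983, 0.001], [-0.003, -0.001, -1.0]]
force: [0.7, 0.2, -0.3]
finger_gap: 36.0
grip_force: 0.0
```

Converted, 4 cm is 0.0533, 3.8 cm is 0.0507.

Emit:
jog_arm(deltas="0 0 0 0.004 -0.012 0 0.15; 0 0 0 0.0053 -0.0147 0 0.15; 0 0 0 0.0053 -0.0147 0.008 0.15; 0 0 0 0.0053 -0.0147 0.024 0.15; 0 0 0 0.0053 -0.0147 0.04 0.15; 0 0 0 0.0053 -0.0147 0.0507 0.15; 0 0 0 0.0053 -0.0147 0.0533 0.15; 0 0 0 0.0053 -0.0147 0.0533 0.15")

```text
time_s: 13.47
eef_pos: [490.9, 24.6, 82.3]
eef_rot: [[0.982, -0.191, -0.002], [-0.191, -0.982, -0.0], [-0.002, 0.001, -1.0]]
force: [0.2, -0.1, 0.4]
finger_gap: 36.0
grip_force: 0.0
```

```bash
python3 go.py W 24 56
```

```text
13.4667 [490.9  24.6  82.3] 36.03434944462367 [ 0.    0.42 -0.18  2.06  0.12  0.67 -2.03]
['W', '24', '56'] [482.   27.5  56. ] [0.001, 0.002, -0.002, -0.92, -0.116, 2.634]
```

Emit:
jog_arm(deltas="0 0 0 -0.0067 -0.0013 0 0.15; 0 0 0 -0.012 -0.0016 0.0027 0.15; 0 0 0 -0.012 -0.0016 0.0133 0.15; 0 0 0 -0.012 -0.0016 0.0253 0.15; 0 0 0 -0.012 -0.0016 0.0333 0.15; 0 0 0 -0.012 -0.0016 0.0347 0.15; 0 0 0 -0.012 -0.0016 0.0347 0.15; 0 0 0 -0.012 -0.0016 0.0347 0.15")

```text
time_s: 14.13
eef_pos: [482.9, 28.7, 57.1]
eef_rot: [[0.982, -0.189, -0.0], [-0.189, -0.982, 0.0], [-0.0, 0.0, -1.0]]
force: [1.2, 0.7, 0.3]
finger_gap: 36.3
grip_force: 0.0
```

Converted, -6 cm is -0.08, -4.2 cm is -0.056.

Emit:
jog_arm(deltas="0 0 0 0 0 0 1; 0 0 0 0 0 0 1; 0 0 0 0 0 0 1; 0 0 0 0 0 0 1; 0 0 0 0 0 -0.0107 1; 0 0 0 0 0 -0.032 1; 0 0 0 0 0 -0.056 1; 0 0 0 0 0 -0.08 1")

```text
time_s: 14.8
eef_pos: [482.7, 29.3, 118.3]
eef_rot: [[0.982, -0.188, -0.0], [-0.188, -0.982, 0.001], [-0.0, -0.001, -1.0]]
force: [0.3, -0.9, -1.0]
finger_gap: 14.2
grip_force: 58.5
```

Converted, -4 cm is -0.0533, -3.6 cm is -0.048.

Emit:
jog_arm(deltas="0 0 0 0 0 -0.02 1; 0 0 0 0 0 -0.0373 1; 0 0 0 0 0 -0.048 1; 0 0 0 0 0 -0.0533 1; 0 0 0 0 0 -0.0533 1; 0 0 0 0 0 -0.0533 1; 0 0 0 0 0 -0.0533 1; 0 0 0 0 0 -0.0533 1")

```text
time_s: 15.47
eef_pos: [482.4, 28.6, 156.5]
eef_rot: [[0.982, -0.189, -0.001], [-0.189, -0.982, -0.0], [-0.001, 0.0, -1.0]]
force: [0.4, 0.2, -1.4]
finger_gap: 13.9
grip_force: 58.5
```

```bash
python3 go.py B -24 156 B -24 76
```

```text
15.4667 [482.4  28.6 156.5] 13.866897442251666 [ 0.01  0.29 -0.21  2.02  0.08  0.84 -2.  ]
['B', '-24', '156'] [ 556.5 -305.   156. ] [0.0, 0.001, -0.06, 13.585, 31.357, 0.045]
['B', '-24', '76'] [ 556.5 -305.    76. ] [0.0, 0.0, 0.0, 0.0, 0.0, 8.0]
```

Converted, 25.5 cm is 0.34, 22.7 cm is 0.3027, -0.06 rad is -0.0191.

Emit:
jog_arm(deltas="0 0 -0.001 0.0067 0.0147 0 1; 0 0 -0.0032 0.024 0.056 0 1; 0 0 -0.0064 0.0453 0.1053 0 1; 0 0 -0.0095 0.0667 0.1547 0 1; 0 0 -0.0127 0.088 0.204 0 1; 0 0 -0.0159 0.1093 0.2533 0 1; 0 0 -0.0191 0.1307 0.3027 0 1; 0 0 -0.0191 0.1467 0.34 0 1")

```text
time_s: 16.13
eef_pos: [542.3, -246.5, 156.5]
eef_rot: [[0.991, -0.131, -0.001], [-0.131, -0.991, -0.001], [-0.001, 0.001, -1.0]]
force: [1.0, -0.6, -1.3]
finger_gap: 14.1
grip_force: 58.6
```

```bash
python3 -c "
from go import *
R0=rot(-.189);p=np.array([482.4,28.6,156.5])+R0@np.array([110,255,0]);R=rot(-.129);print(p)
for y in(-24,):
  q,t=goal(B,y,76);print(delta(q,t,p,R))"
```

```text
[ 542.53260323 -242.52556137  156.5       ]
[0.000e+00 0.000e+00 1.000e-03 2.188e+00 6.016e+00 8.050e+00]
```

Converted, 7.2 cm is 0.096, 6 cm is 0.08.

Emit:
jog_arm(deltas="0 0 0 0.0107 0.0293 0 1; 0 0 0 0.02 0.056 0 1; 0 0 0 0.0267 0.0733 0.0027 1; 0 0 0 0.0293 0.08 0.0133 1; 0 0 0 0.0293 0.08 0.032 1; 0 0 0 0.0293 0.08 0.056 1; 0 0 0 0.0293 0.08 0.08 1; 0 0 0 0.0293 0.08 0.096 1")

```text
time_s: 16.8
eef_pos: [555.8, -302.8, 82.6]
eef_rot: [[0.992, -0.128, -0.003], [-0.128, -0.992, 0.002], [-0.003, -0.002, -1.0]]
force: [-0.2, 0.2, -1.3]
finger_gap: 14.2
grip_force: 58.6
```

Converted, 0.7 cm is 0.0093, 0.5 cm is 0.0067.

Emit:
jog_arm(deltas="0 0 0 0 0 0.0067 1; 0 0 0 0 0 0.0093 1; 0 0 0 0 0 0.0093 1; 0 0 0 0 0 0.0093 1; 0 0 0 0 0 0.0093 1; 0 0 0 0 0 0.0093 1; 0 0 0 0 0 0.0093 1; 0 0 0 0 0 0.0093 1")

```text
time_s: 17.47
eef_pos: [556.8, -305.1, 78.8]
eef_rot: [[0.992, -0.13, 0.001], [-0.13, -0.992, -0.0], [0.001, 0.0, -1.0]]
force: [-0.6, 0.5, -1.1]
finger_gap: 14.0
grip_force: 58.5
```

```bash
python3 go.py B -24 56.5
```

```text
17.4667 [ 556.8 -305.1   78.8] 13.962868893672802 [ 0.48  0.61 -0.08  1.72  0.07  0.82 -1.33]
['B', '-24', '56.5'] [ 556.5 -305.    56.5] [0.0, -0.001, -0.0, -0.037, -0.004, 2.229]
```

Converted, 2.2 cm is 0.0293, 2 cm is 0.0267.

Emit:
jog_arm(deltas="0 0 0 0 0 0.0053 1; 0 0 0 0 0 0.0133 1; 0 0 0 0 0 0.0213 1; 0 0 0 0 0 0.0267 1; 0 0 0 0 0 0.0293 1; 0 0 0 0 0 0.0293 1; 0 0 0 0 0 0.0293 1; 0 0 0 0 0 0.0293 1")

```text
time_s: 18.13
eef_pos: [556.4, -304.3, 57.3]
eef_rot: [[0.992, -0.129, -0.001], [-0.129, -0.992, 0.001], [-0.001, -0.001, -1.0]]
force: [-5.8, 3.8, 13.6]
finger_gap: 14.1
grip_force: 60.2
```

Converted, -6.5 cm is -0.0867, -4.6 cm is -0.0613.

Emit:
jog_arm(deltas="0 0 0 0 0 0 0.6; 0 0 0 0 0 0 0.15; 0 0 0 0 0 0 0.15; 0 0 0 0 0 0 0.15; 0 0 0 0 0 -0.012 0.15; 0 0 0 0 0 -0.0347 0.15; 0 0 0 0 0 -0.0613 0.15; 0 0 0 0 0 -0.0867 0.15")

```text
time_s: 18.8
eef_pos: [556.5, -304.9, 122.3]
eef_rot: [[0.992, -0.13, -0.0], [-0.13, -0.992, 0.0], [-0.0, -0.0, -1.0]]
force: [0.3, 0.4, 0.1]
finger_gap: 36.3
grip_force: 0.0
```

```bash
python3 go.py W 72 125; python3 -c "
from h import *
f=grab_frame('side')
for b in blobs(f,*HUE['blue'],(300,190,400,260)):print(b[0],b[1],[np.round(v,1) for v in b[2]])
from go import *
R0=rot(-.13);p=np.array([556.6,-305,121.6])+R0@np.array([-100,-290,0]);R=rot(-.19);print(p)
q,t=goal(W,72,85);print(delta(q,t,p,R))"
```

```text
18.8 [ 556.5 -304.9  122.3] 36.25931824597796 [ 0.49  0.55 -0.09  1.69  0.06  0.9  -1.32]
['W', '72', '125'] [491.1  74.6 125. ] [-0.0, 0.0, 0.06, -11.416, -36.782, -0.258]
220 [350.91363636 238.37272727] [array([351. , 238.3]), array([24.7,  9.1]), np.float64(5.7)]
23 [305.17391304 191.2173913 ] [array([305.5, 191.5]), array([3., 7.]), np.float64(90.0)]
[495.03771199  -4.48363656 121.6       ]
[ 0.     0.     0.    -1.881 -7.692  3.66 ]
```

Blue is seated at (350.9, 238.4) against a predicted (351.5, 239.0). Green is the last one.

Converted, -29 cm is -0.3867, -25 cm is -0.3333, 0.06 rad is 0.0191.

Emit:
jog_arm(deltas="0 0 0.0016 -0.008 -0.024 0 0.15; 0 0 0.0048 -0.0253 -0.0733 0 0.15; 0 0 0.0095 -0.0427 -0.124 0 0.15; 0 0 0.0143 -0.06 -0.1747 0 0.15; 0 0 0.0175 -0.0787 -0.2267 0 0.15; 0 0 0.0191 -0.0973 -0.28 0 0.15; 0 0 0.0191 -0.116 -0.3333 0 0.15; 0 0 0.0191 -0.1333 -0.3867 0 0.15")

```text
time_s: 19.52
eef_pos: [494.9, -4.6, 121.9]
eef_rot: [[0.982, -0.189, 0.001], [-0.189, -0.982, -0.0], [0.001, -0.0, -1.0]]
force: [1.2, 0.8, -0.6]
finger_gap: 36.3
grip_force: 0.0
```

Converted, -7.7 cm is -0.1027, -7.2 cm is -0.096.

Emit:
jog_arm(deltas="0 0 0 -0.0107 -0.0427 0 0.15; 0 0 0 -0.0187 -0.0747 0 0.15; 0 0 0 -0.024 -0.096 0 0.15; 0 0 0 -0.0253 -0.1027 0 0.15; 0 0 0 -0.0253 -0.1027 0 0.15; 0 0 0 -0.0253 -0.1027 0.0133 0.15; 0 0 0 -0.0253 -0.1027 0.032 0.15; 0 0 0 -0.0253 -0.1027 0.0453 0.15")

```text
time_s: 20.18
eef_pos: [491.3, 70.9, 86.0]
eef_rot: [[0.981, -0.192, -0.0], [-0.192, -0.981, -0.001], [-0.0, 0.001, -1.0]]
force: [0.1, -0.6, -1.1]
finger_gap: 36.1
grip_force: 0.0
```

Converted, 0.2 cm is 0.0027.

Emit:
jog_arm(deltas="0 0 0 0 0 0.0027 0.15; 0 0 0 0 0 0.0027 0.15; 0 0 0 0 0 0.0027 0.15; 0 0 0 0 0 0.0027 0.15; 0 0 0 0 0 0.0027 0.15; 0 0 0 0 0 0.0027 0.15; 0 0 0 0 0 0.0027 0.15; 0 0 0 0 0 0.0027 0.15")

```text
time_s: 20.85
eef_pos: [491.5, 73.1, 85.6]
eef_rot: [[0.982, -0.189, 0.001], [-0.189, -0.982, 0.0], [0.001, -0.0, -1.0]]
force: [-0.7, -0.9, -0.1]
finger_gap: 36.3
grip_force: 0.0
```

```bash
python3 go.py W 72 56.5
```

```text
20.85 [491.5  73.1  85.6] 36.30379845627567 [-0.11  0.42 -0.16  2.05  0.11  0.68 -2.11]
['W', '72', '56.5'] [491.1  74.6  56.5] [-0.0, -0.001, -0.0, -0.072, -0.144, 2.907]
```

Converted, 2.9 cm is 0.0387, -0.18 cm is -0.0024.

Emit:
jog_arm(deltas="0 0 0 0 -0.0013 0.0067 0.15; 0 0 0 0 -0.0024 0.0173 0.15; 0 0 0 0 -0.0024 0.028 0.15; 0 0 0 0 -0.0024 0.036 0.15; 0 0 0 0 -0.0024 0.0387 0.15; 0 0 0 0 -0.0024 0.0387 0.15; 0 0 0 0 -0.0024 0.0387 0.15; 0 0 0 0 -0.0024 0.0387 0.15")

```text
time_s: 21.52
eef_pos: [491.8, 74.8, 56.4]
eef_rot: [[0.982, -0.189, 0.0], [-0.189, -0.982, -0.0], [0.0, -0.0, -1.0]]
force: [0.2, -0.6, 0.1]
finger_gap: 36.3
grip_force: 0.0
```

Converted, -6 cm is -0.08, -4.2 cm is -0.056.

Emit:
jog_arm(deltas="0 0 0 0 0 0 1; 0 0 0 0 0 0 1; 0 0 0 0 0 0 1; 0 0 0 0 0 0 1; 0 0 0 0 0 -0.0107 1; 0 0 0 0 0 -0.032 1; 0 0 0 0 0 -0.056 1; 0 0 0 0 0 -0.08 1")

```text
time_s: 22.18
eef_pos: [491.4, 75.1, 117.2]
eef_rot: [[0.982, -0.189, -0.001], [-0.189, -0.982, 0.0], [-0.001, -0.0, -1.0]]
force: [1.7, -0.8, -0.4]
finger_gap: 13.7
grip_force: 58.5
```

Converted, -4 cm is -0.0533, -3.6 cm is -0.048.

Emit:
jog_arm(deltas="0 0 0 0 0 -0.02 1; 0 0 0 0 0 -0.0373 1; 0 0 0 0 0 -0.048 1; 0 0 0 0 0 -0.0533 1; 0 0 0 0 0 -0.0533 1; 0 0 0 0 0 -0.0533 1; 0 0 0 0 0 -0.0533 1; 0 0 0 0 0 -0.0533 1")

```text
time_s: 22.85
eef_pos: [491.2, 74.7, 155.5]
eef_rot: [[0.982, -0.189, -0.002], [-0.189, -0.982, -0.0], [-0.001, 0.001, -1.0]]
force: [-0.1, 0.4, -0.4]
finger_gap: 14.0
grip_force: 58.5
```

```bash
python3 go.py B -72 156;python3 -c "
from go import *
s=sense()
p=s['eef_pos']+s['eef_rot']@np.array([104,290,0]);R=rot(-.13);print(p)
q,t=goal(B,-72,78);print(delta(q,t,p,R))"
```

```text
22.85 [491.2  74.7 155.5] 13.960269285696791 [-0.1   0.31 -0.18  1.99  0.07  0.84 -2.08]
['B', '-72', '156'] [ 550.3 -352.6  156. ] [0.001, 0.001, -0.06, 13.876, 40.842, -0.05]
[ 538.51722637 -229.73858322  155.48123733]
[ 0.     0.     0.     2.758 12.029  7.748]
```

Converted, 29 cm is 0.3867, 25 cm is 0.3333, -0.06 rad is -0.0191.

Emit:
jog_arm(deltas="0 0 -0.0016 0.008 0.024 0 1; 0 0 -0.0048 0.0253 0.0733 0 1; 0 0 -0.0095 0.044 0.124 0 1; 0 0 -0.0143 0.0627 0.1747 0 1; 0 0 -0.0175 0.0813 0.2267 0 1; 0 0 -0.0191 0.1 0.28 0 1; 0 0 -0.0191 0.12 0.3333 0 1; 0 0 -0.0191 0.1387 0.3867 0 1")

```text
time_s: 23.52
eef_pos: [538.4, -229.2, 155.6]
eef_rot: [[0.992, -0.13, -0.001], [-0.13, -0.992, 0.0], [-0.001, -0.0, -1.0]]
force: [0.8, 0.5, -0.5]
finger_gap: 14.3
grip_force: 58.6
```

Converted, 12 cm is 0.16, 11.8 cm is 0.1573.

Emit:
jog_arm(deltas="0 0 0 0.0107 0.0453 0 1; 0 0 0 0.02 0.088 0 1; 0 0 0 0.028 0.1227 0 1; 0 0 0 0.0333 0.1467 0 1; 0 0 0 0.036 0.1573 0 1; 0 0 0 0.0367 0.16 0 1; 0 0 0 0.0367 0.16 0 1; 0 0 0 0.0367 0.16 0 1")

```text
time_s: 24.18
eef_pos: [550.7, -347.7, 155.9]
eef_rot: [[0.992, -0.128, -0.0], [-0.128, -0.992, 0.001], [-0.001, -0.001, -1.0]]
force: [0.5, 0.6, -0.6]
finger_gap: 13.9
grip_force: 58.6
```

Converted, 7.7 cm is 0.1027, 7.5 cm is 0.1.

Emit:
jog_arm(deltas="0 0 0 0 0 0.0067 1; 0 0 0 0 0 0.0227 1; 0 0 0 0 0 0.0453 1; 0 0 0 0 0 0.0693 1; 0 0 0 0 0 0.0907 1; 0 0 0 0 0 0.1 1; 0 0 0 0 0 0.1027 1; 0 0 0 0 0 0.1027 1")

```text
time_s: 24.85
eef_pos: [550.2, -349.1, 78.6]
eef_rot: [[0.992, -0.129, -0.001], [-0.129, -0.992, 0.001], [-0.001, -0.001, -1.0]]
force: [0.1, 0.7, -1.0]
finger_gap: 13.7
grip_force: 58.6
```

```bash
python3 go.py B -72 56.5
```

```text
24.85 [ 550.2 -349.1   78.6] 13.689361739736256 [ 0.52  0.63 -0.04  1.67  0.03  0.84 -1.24]
['B', '-72', '56.5'] [ 550.3 -352.6   56.5] [-0.001, 0.001, 0.0, 0.053, 0.343, 2.211]
```

Converted, 0.2 cm is 0.0027, 0.1 cm is 0.0013.

Emit:
jog_arm(deltas="0 0 0 0 0 0.0013 1; 0 0 0 0 0 0.0027 1; 0 0 0 0 0 0.0027 1; 0 0 0 0 0 0.0027 1; 0 0 0 0 0 0.0027 1; 0 0 0 0 0 0.0027 1; 0 0 0 0 0 0.0027 1; 0 0 0 0 0 0.0027 1")

```text
time_s: 25.52
eef_pos: [550.4, -349.8, 77.4]
eef_rot: [[0.992, -0.13, 0.0], [-0.13, -0.992, -0.0], [0.0, 0.0, -1.0]]
force: [-1.0, -1.1, -1.1]
finger_gap: 14.0
grip_force: 58.6
```

```bash
python3 go.py B -72 56.5
```

```text
25.5167 [ 550.4 -349.8   77.4] 13.991394933854725 [ 0.52  0.63 -0.04  1.67  0.03  0.84 -1.24]
['B', '-72', '56.5'] [ 550.3 -352.6   56.5] [0.0, -0.0, -0.0, 0.025, 0.277, 2.088]
```

Converted, 2.1 cm is 0.028, 1.9 cm is 0.0253.

Emit:
jog_arm(deltas="0 0 0 0 0.002 0.004 1; 0 0 0 0 0.0037 0.012 1; 0 0 0 0 0.0037 0.02 1; 0 0 0 0 0.0037 0.0253 1; 0 0 0 0 0.0037 0.028 1; 0 0 0 0 0.0037 0.028 1; 0 0 0 0 0.0037 0.028 1; 0 0 0 0 0.0037 0.028 1")

```text
time_s: 26.18
eef_pos: [549.7, -351.9, 56.5]
eef_rot: [[0.992, -0.129, -0.001], [-0.129, -0.992, 0.001], [-0.001, -0.001, -1.0]]
force: [-2.7, 3.2, 7.1]
finger_gap: 13.9
grip_force: 59.5
```

```bash
python3 go.py B -72 56.5
```

```text
26.1833 [ 549.7 -351.9   56.5] 13.932271516466132 [ 0.52  0.66 -0.04  1.68  0.03  0.8  -1.23]
['B', '-72', '56.5'] [ 550.3 -352.6   56.5] [-0.001, 0.001, 0.0, 0.067, 0.066, -0.004]
```

Seated with a light contact force. I'll release, rise, and pull back toward the robot for a clear view.

Converted, -7.5 cm is -0.1, -4.8 cm is -0.064.

Emit:
jog_arm(deltas="0 0 0 0 0 0 0.6; 0 0 0 0 0 0 0.15; 0 0 0 0 0 0 0.15; 0 0 0 0 0 0 0.15; 0 0 0 0 0 -0.012 0.15; 0 0 0 0 0 -0.0347 0.15; 0 0 0 0 0 -0.064 0.15; 0 0 0 0 0 -0.1 0.15")

```text
time_s: 26.85
eef_pos: [549.2, -352.1, 131.3]
eef_rot: [[0.992, -0.13, -0.002], [-0.13, -0.992, 0.001], [-0.002, -0.001, -1.0]]
force: [-0.2, 0.5, -0.6]
finger_gap: 36.5
grip_force: 0.0
```

Converted, -15 cm is -0.2, -14 cm is -0.1867.

Emit:
jog_arm(deltas="0 0 0 0 0 -0.0333 0.15; 0 0 0 0 0 -0.0667 0.15; 0 0 0 -0.0133 0 -0.1 0.15; 0 0 0 -0.0533 0 -0.12 0.15; 0 0 0 -0.1 0 -0.1333 0.15; 0 0 0 -0.1467 0 -0.1333 0.15; 0 0 0 -0.1867 0 -0.1333 0.15; 0 0 0 -0.2 0 -0.1333 0.15")

```text
time_s: 27.52
eef_pos: [396.9, -333.3, 232.3]
eef_rot: [[0.991, -0.133, -0.001], [-0.133, -0.991, -0.001], [-0.001, 0.001, -1.0]]
force: [-0.9, -0.8, -0.1]
finger_gap: 36.4
grip_force: 0.0
```

Emit:
jog_arm(deltas="0 0 0 0 0.0267 0 0.15; 0 0 0 0 0.0667 0 0.15; 0 0 0 0 0.1067 0 0.15; 0 0 0 0 0.1467 0 0.15; 0 0 0 0 0.1867 0 0.15; 0 0 0 0 0.2133 0 0.15; 0 0 0 0 0.2267 0 0.15; 0 0 0 0 0.2267 0 0.15")

```text
time_s: 28.18
eef_pos: [378.4, -503.6, 231.1]
eef_rot: [[0.991, -0.133, -0.0], [-0.133, -0.991, -0.001], [-0.0, 0.001, -1.0]]
force: [-0.8, 0.1, -1.1]
finger_gap: 36.4
grip_force: 0.0
```

```bash
python3 - <<'E'
from h import *
f=grab_frame("top");g=grab_frame("side")
B=(559.6,-281.2,-.13)
from go import goal
for k,y in zip(("yellow","red","blue","green"),(72,24,-24,-72)):
    P=goal(B,y,57)[0]
    for fr,w in((f,(305,120,430,225)),(g,(300,190,400,275))):
        b=blobs(fr,*HUE[k],w)[0];print(k,b[0],b[1].round(1),proj(fr,P).round(1),np.round(b[2][1],1),round(b[2][2],1))
a=cv2.resize(np.clip(f["frame"][110:230,295:445,::-1]*1.5,0,255).astype(np.uint8),(500,400))
b=cv2.resize(np.clip(g["frame"][180:300,290:410,::-1]*1.2,0,255).astype(np.uint8),(400,400))
cv2.imwrite("pics/end.png",cv2.resize(np.hstack([a,b]),(800,356)));print(sense()["eef_pos"])
E
```

```text
yellow 239 [331.7 165.1] [[332.1 165.4]] [ 9.7 25.3] 7.1
yellow 140 [355.7 217.3] [[355.6 217.8]] [21.5  6.5] 5.2
red 182 [355.4 168. ] [[355.9 168.4]] [ 9.1 24.2] 4.8
red 174 [353.7 227.7] [[353.6 227.8]] [23.3  7.7] 5.2
blue 225 [379.1 171.6] [[379.6 171.3]] [ 9.2 25.2] 4.8
blue 222 [350.9 238.3] [[351.5 239. ]] [24.6  9.1] 4.8
green 199 [402.8 174.9] [[403.4 174.3]] [ 8.7 23.8] 5.7
green 233 [348.4 250.7] [[349.1 251.3]] [25.6  9.2] 6.0
[ 379.75712874 -500.52299756  231.12899945]
```

View pics/end.png

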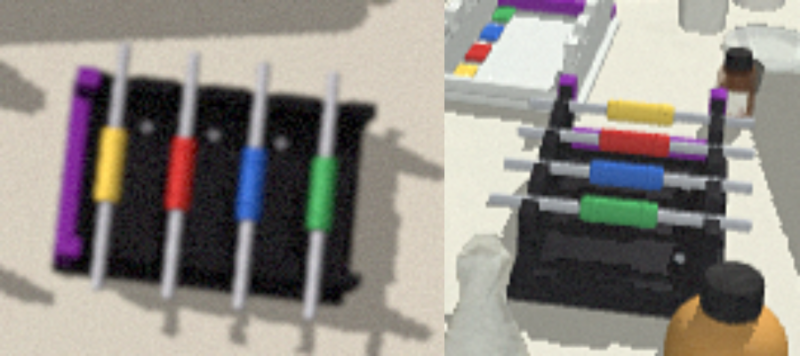

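Both views show all four rods straight across the black stand. From the purple end they run yellow, red, blue, green, each within about 1 px of its predicted seat, and the arm is clear.

```bash
python3 -c "
from workcell import *
print(finish_job())"
```

```text
the job is handed in; nothing more can be done
None
```

All four rods are on the black stand in reverse order (yellow, red, blue, green from the purple end), seated in their notches and released, and the job was handed in at about 28 s.

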